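# Shut down the sledge microtome: clear, oil, crank to park and lock

## Task

Shut the sledge microtome down for the night. First pick every tissue block off its bed and lay them flat, wax side down as they are, on the floor of the grey block tray, then press the oiler's plunger right down to its stop and let it come back up, so that the ways are oiled before anything runs on them. Next swing the folded crank handle of the handwheel up until it latches upright, wind the wheel clockwise with it until the sledge is all the way over against its left-hand stop, and fold the handle fully down again so that its heel locks the wheel; leave everything else on the bench where it stands.

Things in the scene. Friction and masses are not known exactly. Their poses are not given: they have to be found in the camera images.
- block_1: a tissue block lying wax side down on the bed's pan: pale-grey cassette plate 28.5 x 41 x 6 mm on top of a smaller cream wax slab 24 x 31 x 12 mm; 18 mm high in all, 15 to 31 g. Origin: centre of its underside, z up, x along the 28.5 mm width, y along the 41 mm length. Grasp it across the width by the plate, whose sides stand 12 to 18 mm above the underside.
- block_2: a tissue block lying wax side down on the bed's pan: pale-grey cassette plate 28.5 x 41 x 6 mm on top of a smaller cream wax slab 24 x 31 x 12 mm; 18 mm high in all, 15 to 31 g. Origin: centre of its underside, z up, x along the 28.5 mm width, y along the 41 mm length. Grasp it across the width by the plate, whose sides stand 12 to 18 mm above the underside.
- block_3: a tissue block lying wax side down on the bed's pan: pale-grey cassette plate 28.5 x 41 x 6 mm on top of a smaller cream wax slab 24 x 31 x 12 mm; 18 mm high in all, 15 to 31 g. Origin: centre of its underside, z up, x along the 28.5 mm width, y along the 41 mm length. Grasp it across the width by the plate, whose sides stand 12 to 18 mm above the underside.
- block_4: a tissue block lying wax side down on the bed's pan: pale-grey cassette plate 28.5 x 41 x 6 mm on top of a smaller cream wax slab 24 x 31 x 12 mm; 18 mm high in all, 15 to 31 g. Origin: centre of its underside, z up, x along the 28.5 mm width, y along the 41 mm length. Grasp it across the width by the plate, whose sides stand 12 to 18 mm above the underside.
- tray: the block tray: a low open grey plastic tray fixed to the bench, outside 178 mm (its x) by 138 mm (its y) and 15 mm high, walls 4 mm, flat floor 4 mm thick, no dividers. Origin: centre of its underside, z up. Room for four blocks in two rows of two.
- microtome: the sledge microtome, a heavy fixed machine: white casting with its deck 50 mm above the bench. Origin on its underside; at yaw 0 x points away from the robot and y to the robot's left; it spans x -125..115 and y -245..245 mm. The bed runs along y at the back. On the front deck stand the handwheel (right) and the oiler (left), a brush lying between them.
- pan (a point): centre of the flat dark steel drip pan of the bed on which the blocks lie, left of the knife bridge: z 50 mm, machine x 42, y 92 mm. The pan is 100 mm wide (x) between two steel ways 5 mm proud of it, along which the sledge will pass. Rubber stops 22 mm high close both ends of the bed.
- knife_bridge (a point): top centre of the fixed knife bridge over the bed: machine x 39, y -82 mm, z 129 mm; it spans x -38..116 and y -95..-65 mm, its post caps reach 144 mm. The sledge passes under it.
- wheel_axis (a point): point on the vertical axis of the handwheel: machine x -78, y -165 mm, z 102 mm, level with the handle's pivot. The wheel is a solid aluminium disc 92 mm across whose top face lies 18 mm below this point, on a grey gearbox.
- crank_wheel (a joint): handwheel angle, rad: 0 at the start, growing clockwise seen from above, to its end stop at 18.85 (three turns). It drives the sledge 103 mm to the left per turn, needs about 0.25 N m (5 N at the handle) and stays where left. With the handle folded its heel sits in the keeper and the wheel is locked; at the end stop the handle lines up with the keeper again.
- keeper (a point): keeper on the deck: midway between two fixed steel posts 10 mm thick, 25 mm apart between centres, up to z 109 mm, 75 mm from the wheel's axis on the machine's -y side. The folded handle's heel lies between them.
- crank_handle (a joint): angle of the folding crank handle about its pivot, rad: 0 folded flat across the wheel's face, 1.57 standing upright. An over-centre spring snaps it home and latches it at either end, dead centre at 0.785; about 3 N at the grip's end moves it off either end.
- handle_pivot (a point): pivot of the crank handle, 54 mm from the wheel's axis on an ear at its rim; goes round with the wheel and starts on the machine's -y side of the axis. The pivot pin is horizontal, tangential to the wheel (along machine x at the start). The point's y axis points along the handle: folded, level across the wheel's centre; latched, straight up. A heel 8 mm thick reaches 24 mm the other way.
- handle_end (a point): free end of the crank handle, 66 mm from the pivot on its centreline. The black grip is a cylinder of 20 mm diameter, 12 to 64 mm from the pivot, that spins freely about its own axis; folded, its lower side is 8 mm above the wheel's face.
- sledge_top (a point): centre of the empty specimen clamp on top of the sledge (z 101 mm; the white sledge body is 126 mm along x and 94 mm along y), at machine x 42; at machine y -155 mm at the start and y +155 mm when the sledge is parked against its left-hand stop
- oiler (a joint): travel of the oiler's plunger, m: 0 up, 0.014 fully down on its stop. A spring returns it: 5 N to start, 12 N at the stop.
- oiler_top (a point): centre of the top of the oiler's plunger head, a black mushroom head 36 mm across, 145 mm above the bench when up, at machine x -85, y 165 mm; it stands on a translucent oil reservoir 54 mm across with an aluminium cap and goes straight down when pressed
- beaker_a: bystander: empty glass beaker, 62 mm across, 75 mm high, between robot and tray; origin centre of underside
- beaker_b: bystander: empty glass beaker, 62 mm across, 75 mm high, behind the tray; origin centre of underside
- forceps: bystander: steel forceps lying on the bench near the machine's right front corner, 125 mm long along x; origin centre of underside
- brush: bystander: small wooden brush, 135 mm long along its x, lying on the machine's front deck between wheel and oiler; origin underside, near the middle
- clamp_key: bystander: L-shaped steel clamp key, 90 x 34 mm, on the bench in front of the machine; origin underside of the long leg
- slide_box: bystander: closed slide box 97 x 182 x 34 mm, right of the machine; origin centre of underside
- stain_jar: bystander: amber jar with a white lid, 60 mm across, 90 mm high, right of the machine; origin centre of underside
There are look-alikes about, which are no part of the job. Leave any green or orange look-alike of the block_4 alone.

How it is judged:
By the outcome, as a careful person would: the job done as asked, in the order asked, and still so for the second after the job is handed in, with the robot touching nothing.
Of block_1, block_2, block_3, block_4 only 2 to 4 are there at a start; the rules pass over those that are not, and their reading is None.
At some moment in a run one of block_1, block_2, block_3, block_4 may be knocked a few centimetres aside while the robot is not near it.
Once in a run the grip may slacken for a moment while it holds something.
It also fails if it takes over 210 s, if anything falls off the work surface, if the arm or the gripper's body presses on something with over 40 N, if the wrist force passes 120 N, or if a joint passes its speed limit or range.

## Robot

A 6-joint arm with a two-finger parallel gripper is mounted at the origin on the work surface. World frame = base frame: x ahead of the robot, y to its left, z up, the work surface at z = 0. Lengths are in m, angles in rad, forces in N, time in s.
With the tool pointing down it reaches from about 0.3 to 0.875 m from the base axis. Payload 6.4 kg.
Tool frame: the origin (TCP) lies between the finger pads; the fingertips stand 19 mm ahead of it and the grasp point (between the pads) is the TCP (ctrl.tips_ahead is the z of the fingertips in the tool frame, in m); z points along the fingers, y is the line along which they close (so a half turn about z gives the same grasp; the last joint's range is limited). The gripper opens to 85 mm and grips with 20 to 120 N. Pads are 22 mm wide; open, the fingers measure 114 mm over their backs; the gripper's body (76 mm by 85 mm) begins 54 mm behind the grasp point. The pads swing forward as they close: fully open they stand 13 mm farther back than shut.
Start: joints at [0.938, 0.181, 1.607, -0, 1.354, -0.206], TCP at [0.238, 0.523, 0.215] pointing down, gripper open.
Joint ranges: [-2.99, 2.99], [-0.89, 2.07], [0.3, 2.58], [-1.14, 4.28], [0, 2.63], [-3.12, 3.12]. Speed limits (rad/s): [2.57, 2.57, 3.01, 3.14, 3.14, 3.14].

## Interface

Orientations are given as a unit quaternion [w, x, y, z].
In Python, from bench import readout, vision, ctrl gives the robot as it stands.
- The arm moves only by the tool play_rows, never from a script. Its arguments are lists of equal length, an entry for each row: "xyz": the shift along the tool's x, y, z in mm, a list of three; "rot": the turn, a rotation vector about the tool's x, y, z in rad, a list of three; "grip": the opening, from 0 (shut) to 1 (fully open). In form: {"xyz": [[x, y, z], ...], "rot": [[rx, ry, rz], ...], "grip": [grip, ...]}. A call has exactly 10 rows; each row is the pose to reach, as a shift and turn from the pose commanded when the call began, along the tool's axes at that moment; what a row does not reach only later rows make up. A row lasts 1/8 s, in which the tool goes at most 62.5 mm and 10.7 degrees, less where a joint would pass 70% of its speed; a pose out of reach is approached as far as the arm can. A call with a gripper value outside its range is refused whole. The fingers move at their own pace and stop on an object; the grip force is fixed at half the most. Time passes only in rows, so rows that repeat a pose let the fingers close, or fill a call up. It gives the time, the measured TCP pose, the force, the opening and the grip force at its end, in the units of the state.
- readout.get_obs(): the state, without advancing time (a new reading comes with each control period).
- vision.camera(name): name is "scene" or "top" or "wrist"; returns a dict with "color" (480x640x3 uint8, red, green, blue), "depth" (480x640 float32, m along the optical axis (not along the pixel's ray), 0 where there is no reading), "camera_matrix" (3x3 intrinsics, pixels), "extrinsics" (4x4, takes a point from camera to world coordinates); the wrist camera has in their place "hand_eye" (4x4, takes a point from camera to tool coordinates, whose origin is the TCP and whose axes are the flange's). Camera axes: x right, y down, z forward; pixel columns grow to the right and rows downward; lengths in m; the calibration is good to about 2 mm. The wrist camera is an equidistant fisheye: a pixel r from the principal point sees the ray r / f radians off the axis. A picture is of the moment at which its call begins: read the wrist's pose just before it.
- ctrl.hand_in(): hands the job in; it is judged then, once.
The state is a dict: "time_s": time; "q": joint angles; "dq": joint speeds; "joint_efforts": joint torques, N m; "eef_pos": TCP position; "eef_rot": TCP orientation; "wrist_force": force on the tool from outside, world axes, zero at the start; "torque": the same for the moment, N m; "opening": opening from 0.0 (shut) to 1.0 (fully open); "grasp_force": force on a finger pad.
Only numpy, scipy, OpenCV 4.12 (cv2) and the standard library are available. Lean on these libraries where they do the work, as an engineer would, in place of code of your own. Each camera call takes 0.05 s, during which the arm holds its last target. There are 200 camera calls.

## Working session

There is one attempt and no reset: what is moved stays moved. The work goes in short steps, Python scripts to look and compute and a tool call to move; the robot and the scene stay as the last step left them, time stands still between calls to the robot, and variables do not carry over. Pictures are saved under pics/ and viewed, at most 14 in all, crops included, and the job is handed in when it is done.

Besides the shell and the picture viewer there is one more tool, called after "Emit:" as a command line: name --argument value ..., lists and objects as JSON in quotes. play_rows: Moves the arm, as the interface text tells. Its arguments: {"type":"object","properties":{"xyz":{"type":"array","items":{"type":"array","items":{"type":"number"}}},"rot":{"type":"array","items":{"type":"array","items":{"type":"number"}}},"grip":{"type":"array","items":{"type":"number"}}},"required":["xyz","rot","grip"]}

```bash
ls; mkdir -p pics
cat > h.py <<'E'
import numpy as np, cv2
from bench import readout, vision, ctrl
from scipy.spatial.transform import Rotation as R
def rot(q): return R.from_quat([q[1],q[2],q[3],q[0]])
def world(cam,u,v,z):
    K=cam["camera_matrix"];E=cam["extrinsics"]
    d=E[:3,:3]@np.array([(u-K[0,2])/K[0,0],(v-K[1,2])/K[1,1],1.]);o=E[:3,3]
    return o+d*(z-o[2])/d[2]
def proj(cam,p):
    K=cam["camera_matrix"];c=np.linalg.inv(cam["extrinsics"])@np.append(p,1);x=K@(c[:3]/c[2]);return x[:2]
def save(n,im): cv2.imwrite("pics/"+n+".png",im[:,:,::-1])
E
python3 - <<'E'
from h import *
s=readout.get_obs();print(s["eef_pos"],s["eef_rot"],s["wrist_force"],s["time_s"])
for n in("top","scene"):
    c=vision.camera(n);save(n+"0",c["color"]);np.savez(n+"0.npz",**c);print(c["camera_matrix"],c["extrinsics"])
E
```

```text
pics
[0.23765846 0.52297018 0.21391548] [-3.39151271e-04  2.11759709e-01  9.77321400e-01 -7.69193750e-04] [-0.16253408 -0.72281828  0.55210638] 0.0
[[587.36966467   0.         324.50694222]
 [  0.         587.36966467 246.61896793]
 [  0.           0.           1.        ]] [[-6.46740562e-03 -9.82851278e-01  1.84286566e-01  2.90282772e-01]
 [-9.99602569e-01  1.29745772e-03 -2.81606382e-02 -6.41910324e-02]
 [ 2.74386152e-02 -1.84395451e-01 -9.82469053e-01  1.40248102e+00]
 [ 0.00000000e+00  0.00000000e+00  0.00000000e+00  1.00000000e+00]]
[[494.0948667    0.         314.57132786]
 [  0.         494.0948667  238.59702203]
 [  0.           0.           1.        ]] [[-0.76617202  0.41943196 -0.48688527  1.03186501]
 [ 0.64262279  0.5048227  -0.57635926  0.51306786]
 [ 0.00404724 -0.75447391 -0.65631756  0.78545059]
 [ 0.          0.          0.          1.        ]]
```

View pics/top0.png

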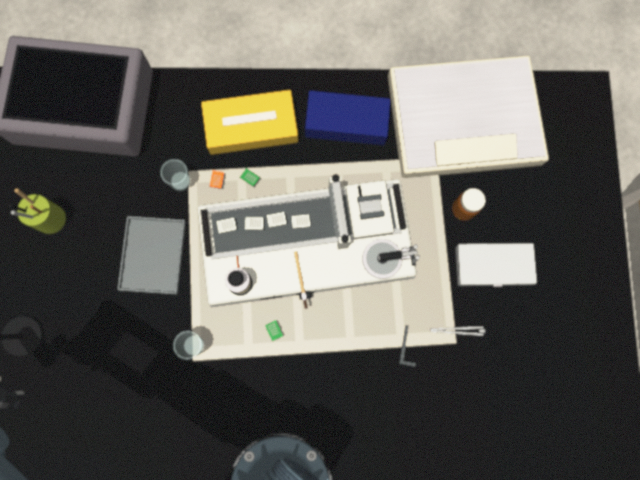

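View pics/scene0.png

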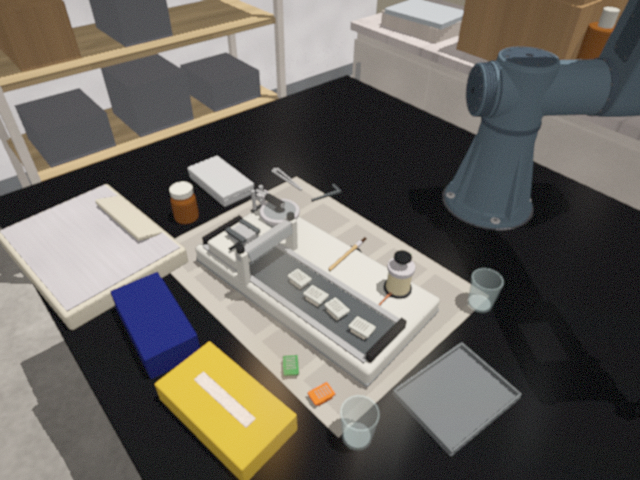

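The top view shows four pale cassettes on the pan at (227,225), (255,223), (277,219) and (301,221). The possible mix-ups are the orange block at (217,180) and the green ones at (250,177) and (275,330), all off the machine. The tray is at (152,255), the oiler at (236,279) and the wheel at (381,259).

```bash
cat >> h.py <<'E'
def blocks(c,lo=(195,215),hi=(325,240)):
    im=c["color"];g=cv2.resize(im,None,fx=4,fy=4,interpolation=cv2.INTER_CUBIC)
    m=(g.min(2)>135).astype(np.uint8)
    out=[]
    for k in cv2.findContours(m,cv2.RETR_LIST,cv2.CHAIN_APPROX_NONE)[0]:
        a=cv2.contourArea(k)
        if not 1200<a<9000: continue
        w=np.array([world(c,(p[0]-1.5)/4,(p[1]-1.5)/4,.068)[:2]*1000 for p in k[:,0]],np.float32)
        (x,y),(s,t),an=cv2.minAreaRect(w)
        if not(20<min(s,t)<36 and 33<max(s,t)<50): continue
        if s<t: an+=90
        out.append((k[:,0].mean(0)/4,x,y,s,t,(an+90)%180-90)) # an: long axis dir
    return out
E
python3 - <<'E'
from h import *
c=dict(np.load("top0.npz"));im=c["color"]
np.set_printoptions(precision=4,suppress=True)
for b in blocks(c):print(np.round(b[0]),np.round(b[1:],1), im[int(b[0][1]),int(b[0][0])])
# oiler head dark blob, wheel
o=world(c,236.3,278.5,.145);w=world(c,381,259,.084);print(o,w,np.linalg.norm((o-w)[:2]))
f=o-w; yaw=np.arctan2(f[1],f[0])-np.arctan2(330,-7);print("yaw",yaw)
# tray
m=(cv2.inRange(im[180:310,100:200],np.array([50,55,55],np.uint8),np.array([190,190,190],np.uint8)));m[:,88:]=0
ks=cv2.findContours(m,cv2.RETR_EXTERNAL,cv2.CHAIN_APPROX_NONE)[0];k=max(ks,key=cv2.contourArea)[:,0]+[100,180]
t=np.array([world(c,*p,.015)[:2]*1000 for p in k],np.float32);print("tray",cv2.minAreaRect(t))
big=cv2.resize(im[150:320,110:430],None,fx=2.5,fy=2.5,interpolation=cv2.INTER_CUBIC);save("crop0",big)
E
```

```text
[275. 330.] [350.4  11.1  39.8  31.6  25.8] [138 191 135]
[309. 296.] [423.7 -63.6  29.9  33.6  -7.2] [51 51 52]
[226. 225.] [592.  125.9  33.   44.3 -77.7] [227 225 213]
[254. 223.] [596.9  62.2  32.2  44.8 -90. ] [226 225 212]
[301. 221.] [601.7 -46.5  33.   45.2 -84.6] [225 224 209]
[276. 219.] [605.9  10.3  33.   44.7 -78.5] [227 226 213]
[0.4567 0.0898 0.145 ] [ 0.5087 -0.2308  0.084 ] 0.32471519647320035
yaw 0.1394907278738653
tray ((532.240234375, 308.47540283203125), (144.04385375976562, 184.703369140625), 85.81352233886719)
```

View pics/crop0.png

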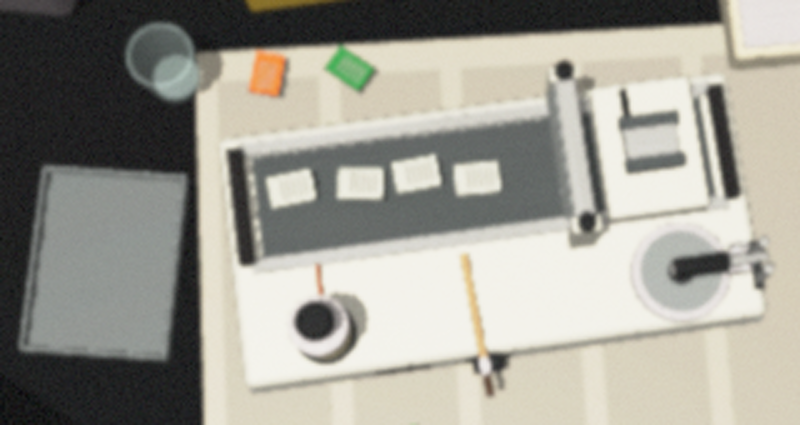

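The crop confirms four pale cassettes on the dark pan. The coloured look-alikes lie off the machine behind it, and a third green one is in front. The tray is empty.

```bash
cat >> h.py <<'E'
def tgt(p,psi,s=None):
    """tool-frame shift (mm) and rotvec to go to TCP p (m), closing axis at psi deg, pointing down"""
    s=s or readout.get_obs();r0=rot(s["eef_rot"]).as_matrix();a=np.radians(psi)
    c,q=np.cos(a),np.sin(a)
    best=None
    for sg in(1,-1):
        r1=np.array([[-q*sg,c*sg,0],[c*sg,q*sg,0],[0,0,-1.]]).T.reshape(3,3)
        r1=np.column_stack([[-q*sg,c*sg,0],[c*sg,q*sg,0],[0,0,-1.]])
        rv=R.from_matrix(r0.T@r1).as_rotvec()
        if best is None or np.linalg.norm(rv)<np.linalg.norm(best):best=rv
    print("shift",np.round(r0.T@(np.array(p)-s["eef_pos"])*1000,1),"rot",np.round(best,3))
def wristpts(cam,s,uv,z):
    K=cam["camera_matrix"];H=cam["hand_eye"];f=K[0,0]
    d=(np.array(uv,float)-[K[0,2],K[1,2]]);r=np.hypot(*d);th=r/f
    v=np.array([*(np.sin(th)*d/max(r,1e-9)),np.cos(th)])
    M=rot(s["eef_rot"]).as_matrix();o=M@H[:3,3]+s["eef_pos"];w=M@H[:3,:3]@v
    return o+w*(z-o[2])/w[2]
def wproj(cam,s,p):
    K=cam["camera_matrix"];H=cam["hand_eye"];M=rot(s["eef_rot"]).as_matrix()
    t=M.T@(np.array(p)-s["eef_pos"]);c=np.linalg.inv(H)@np.append(t,1);c=c[:3]
    th=np.arctan2(np.hypot(c[0],c[1]),c[2]);return K[:2,2]+K[0,0]*th*c[:2]/np.hypot(c[0],c[1])
E
python3 - <<'E'
from h import *
c=dict(np.load("top0.npz"))
o=world(c,236,278.4,.145);w=world(c,382.8,258.4,.084)
f=o-w;yaw=np.arctan2(f[1],f[0])-np.arctan2(330,-7);print(o,w,np.hypot(*f[:2]),"yaw",yaw)
Rm=R.from_euler('z',yaw).as_matrix()
mid=(o+w)/2; org=mid[:2]-(Rm@[-81.5e-3,0,0])[:2];print("origin",org,"pan",org+(Rm@[.042,.092,0])[:2], "sledge",org+(Rm@[.042,-.155,0])[:2],"topcam sledge",proj(c,[*(org+(Rm@[.042,-.155,0])[:2]),.101]),"bridge",proj(c,[*(org+(Rm@[.039,-.082,0])[:2]),.129]))
tgt([.592,.126,.16],12)
print(ctrl.tips_ahead)
E
```

```text
[0.45694272 0.09042082 0.145     ] [ 0.51006178 -0.23491202  0.084     ] 0.3296408589626827 yaw 0.14063896684690014
origin [ 0.56419757 -0.06082127] pan [0.59288672 0.03615776] sledge [ 0.62751014 -0.20840352] topcam sledge [370.91719303 206.59355802] bridge [340.29361937 209.15646564]
shift [-486.9 -214.6   54.1] rot [-0.002  0.     0.935]
0.019
```

Emit:
play_rows --xyz '[[-55,-24,0],[-110,-48,0],[-165,-72,0],[-220,-97,0],[-275,-121,10],[-330,-145,20],[-385,-170,30],[-440,-194,40],[-487,-215,45],[-487,-215,45]]' --rot '[[0,0,0.1],[0,0,0.2],[0,0,0.3],[0,0,0.4],[0,0,0.5],[0,0,0.6],[0,0,0.7],[0,0,0.8],[0,0,0.935],[0,0,0.935]]' --grip '[0.6,0.6,0.6,0.6,0.6,0.6,0.6,0.6,0.6,0.6]'

```text
time_s: 1.35
eef_pos: [0.5937, 0.1228, 0.1685]
eef_rot: [-0.0, 0.632, 0.775, -0.001]
wrist_force: [-1.0, 0.3, 0.5]
opening: 0.6
grasp_force: 0.0
```

```bash
cat >> h.py <<'E'
def wblocks(cam,s,z=.068,thr=150):
    g=cv2.GaussianBlur(cam["color"],(3,3),0);m=(g.min(2)>thr).astype(np.uint8);out=[]
    for k in cv2.findContours(m,cv2.RETR_LIST,cv2.CHAIN_APPROX_NONE)[0]:
        if cv2.contourArea(k)<150: continue
        w=np.array([wristpts(cam,s,p,z)[:2]*1000 for p in k[:,0]],np.float32)
        (x,y),(a,b),an=cv2.minAreaRect(w)
        if not(20<min(a,b)<37 and 33<max(a,b)<52): continue
        if a>b: an+=90
        out.append((k[:,0].mean(0),x,y,a,b,(an+90)%180-90)) # width dir
    return out
E
python3 - <<'E'
from h import *
s=readout.get_obs();c=vision.camera("wrist");save("w1",c["color"]);print(s["eef_pos"],s["eef_rot"],s["time_s"])
np.savez("w1.npz",**c)
for thr in(120,150,180):
  for b in wblocks(c,s,thr=thr):print(np.round(b[0]),np.round(b[1:],1))
for p in([.592,.126,.068],[.597,.062,.068]):print(wproj(c,s,p))
E
```

```text
[0.59370579 0.12284634 0.16853866] [-2.79947013e-04  6.31595934e-01  7.75297437e-01 -6.18527906e-04] 1.35
[293. 405.] [599.5 -50.2  29.   33.5   5.9]
[309. 352.] [602.4  14.8  28.5  34.7  11.8]
[319. 227.] [588.7 127.3  28.6  41.8  12.4]
[483. 114.] [687.7 237.8  27.2  42.7  27.4]
[69. 88.] [365.5 204.7  34.6  33.8 -48.4]
[319. 227.] [589.  127.3  27.9  40.4  12.4]
[319. 227.] [588.8 127.6  26.9  39.3  12.3]
[322.58276973 230.02554283]
[312.60301797 306.0885486 ]
```

View pics/w1.png

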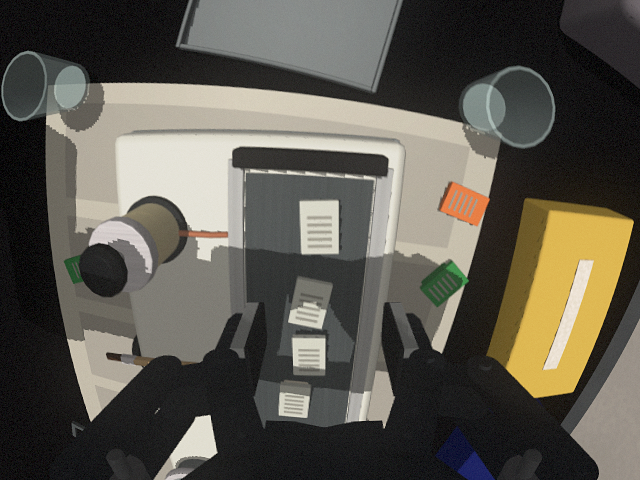

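The wrist view shows block A at (319,227), clear of the stop, and the next ones at (312,303), (309,352) and (293,405). The second one is turned.

Emit:
play_rows --xyz '[[5,-4,20],[5,-4,45],[5,-4,65],[5,-4,80],[5,-4,90],[5,-4,95.5],[5,-4,95.5],[5,-4,95.5],[5,-4,95.5],[5,-4,95.5]]' --rot '[[0,0,0],[0,0,0],[0,0,0],[0,0,0],[0,0,0],[0,0,0],[0,0,0],[0,0,0],[0,0,0],[0,0,0]]' --grip '[0.6,0.6,0.6,0.6,0.6,0.6,0.5,0.2,0.2,0.2]'

```text
time_s: 2.65
eef_pos: [0.5876, 0.1302, 0.0747]
eef_rot: [0.0, 0.629, 0.777, 0.0]
wrist_force: [0.6, -0.2, 0.3]
opening: 0.201
grasp_force: 0.0
```

Run:
```python
from h import *
s=readout.get_obs();print(s["eef_pos"],s["opening"],s["grasp_force"])
t=np.array([.5322,.3085]);a=np.radians(-4.2);u=np.array([np.cos(a),np.sin(a)]);v=np.array([-u[1],u[0]])
for x in(42,-42):
  for y in(-31,31):
    p=t+(u*x+v*y)/1000;print(x,y,p);tgt([*p,.030],-4.2)
```

```text
[0.58761102 0.13019677 0.07466927] 0.20050216655834666 0.0
42 -31 [0.57181682 0.27450725]
shift [144.5  14.5  44.7] rot [0.001 0.    0.282]
42 31 [0.57635759 0.33634074]
shift [204.   31.7  44.7] rot [0.001 0.    0.282]
-42 -31 [0.48804241 0.28065926]
shift [167.9 -66.2  44.6] rot [0.001 0.    0.282]
-42 31 [0.49258318 0.34249275]
shift [227.4 -48.9  44.6] rot [0.001 0.    0.282]
```

Emit:
play_rows --xyz '[[0,0,-20],[0,0,-50],[0,0,-80],[0,0,-95],[0,0,-95],[0,0,-95],[0,0,-95],[0,0,-95],[0,0,-95],[0,0,-95]]' --rot '[[0,0,0],[0,0,0],[0,0,0],[0,0,0],[0,0,0],[0,0,0],[0,0,0],[0,0,0],[0,0,0],[0,0,0]]' --grip '[0.25,0.4,0.6,0.6,0.6,0.6,0.6,0.6,0.6,0.6]'

```text
time_s: 3.9
eef_pos: [0.5873, 0.1302, 0.1691]
eef_rot: [-0.0, 0.629, 0.777, -0.0]
wrist_force: [-0.1, -0.3, -0.4]
opening: 0.6
grasp_force: 0.0
```

Run:
```python
from h import *
s=readout.get_obs();c=vision.camera("wrist");print(s["eef_pos"],s["eef_rot"],s["time_s"])
np.savez("w2.npz",**c);d=c["depth"]
for b in wblocks(c,s):print(np.round(b[0]),np.round(b[1:],1))
save("w2",c["color"][130:450,160:480])
# triangulate check: depth near block 1
for u,v in((319,227),(319,240),(270,225)):
  K=c["camera_matrix"];print(d[v,u])
print(c["hand_eye"],c["camera_matrix"])
```

```text
[0.58734437 0.13017615 0.16911588] [-9.82683313e-05  6.29489982e-01  7.77008586e-01 -9.65561301e-05] 3.9
[298. 408.] [599.5 -47.4  28.2  37.9   6. ]
[326. 237.] [589.2 127.1  28.   39.5  12.5]
0.27122372
0.27442878
0.289225
[[ 2.54760508e-04 -9.44643911e-01 -3.28097267e-01  8.52159679e-02]
 [ 9.99999747e-01  4.58444536e-04 -5.43455903e-04  5.26463979e-05]
 [ 6.63786709e-04 -3.28097045e-01  9.44643789e-01 -1.60578104e-01]
 [ 0.00000000e+00  0.00000000e+00  0.00000000e+00  1.00000000e+00]] [[371.64829954   0.         323.66527231]
 [  0.         371.64829954 241.50643952]
 [  0.           0.           1.        ]]
```

View pics/w2.png

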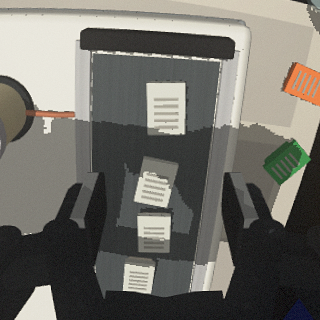

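Run:
```python
from h import *
c=dict(np.load("w2.npz"));K=c["camera_matrix"];H=c["hand_eye"];d=c["depth"]
v,u=np.mgrid[0:480,0:640];dx=u-K[0,2];dy=v-K[1,2];r=np.hypot(dx,dy)+1e-9;th=r/K[0,0]
n=np.stack([np.sin(th)*dx/r,np.sin(th)*dy/r,np.cos(th)],-1)
P=n/n[...,2:]*d[...,None]
T=P@H[:3,:3].T+H[:3,3]
ok=(d>0)&(d<.2)&(abs(T[...,0])<.02)&(abs(T[...,1])<.06)&(T[...,2]>-.03)
q=T[ok]*1000;print(len(q))
for sg in(1,-1):
  a=q[q[:,1]*sg>0];print(np.percentile(a[:,2],[50,90,98,99.8]),np.percentile(a[:,1],[2,50,98]))
  t=a[a[:,2]>np.percentile(a[:,2],90)];print(t.mean(0))
for y,x in((365,160),(307,390),(310,394),(300,400),(310,240)):print(T[y,x]*1000)
M=rot([-9.8e-5,.62949,.777009,-9.6e-5]).as_matrix()
W=T@M.T+[.58734,.13018,.16912]
for p in((326,237),(326,225),(290,230),(312,320),(240,200)):print(p,W[p[1],p[0]])
```

```text
540
[-27.20827085 -23.2327986  -21.60913045 -21.043555  ] [25.27177751 25.76410943 36.66483377]
[  0.83510621  25.64292118 -22.14403412]
[-27.01929665 -23.05409743 -21.493853   -20.977738  ] [-36.8122255  -25.83600032 -25.33783849]
[  1.33962514 -25.69017242 -22.03533149]
[ 14.08025772 -51.50013079 -74.30881159]
[ 11.66509514  26.90751984 -29.79315978]
[ 11.57537587  28.17061457 -32.16981154]
[-91.92050253  77.39444431 168.49618803]
[-71.97705577 -71.87691217 112.78081872]
(326, 237) [0.58912702 0.12941432 0.0710343 ]
(326, 225) [0.58734687 0.13776897 0.06887363]
(290, 230) [0.56167811 0.12279213 0.05130355]
(312, 320) [0.59293326 0.05779906 0.07076041]
(240, 200) [0.51946542 0.1399954  0.05553923]
```

Run:
```python
from h import *
c=dict(np.load("w2.npz"));s=readout.get_obs()
M=rot(s["eef_rot"]).as_matrix()
for z in(-60,-40,-21,0,19):
  print(z,[np.round(wproj(c,s,s["eef_pos"]+M@(np.array([x,y,z])/1000))) for x,y in((11,25.5),(-11,25.5))])
sc=vision.camera("scene");save("s1",cv2.resize(sc["color"][130:370,200:500],None,fx=2.5,fy=2.5));
K=sc["camera_matrix"];d=sc["depth"];v,u=np.mgrid[0:480,0:640]
P=np.stack([(u-K[0,2])/K[0,0]*d,(v-K[1,2])/K[1,1]*d,d],-1)@sc["extrinsics"][:3,:3].T+sc["extrinsics"][:3,3]
L=(P-s["eef_pos"])@M*1000
ok=(d>0)&(abs(L[...,0])<14)&(abs(L[...,1])<50)&(L[...,2]<60)&(L[...,2]>-60)
q=L[ok];print(len(q),np.histogram(q[:,2],bins=range(-60,61,10)))
print("tip 19 px",proj(sc,s["eef_pos"]+M@[0,.0255,.019]),proj(sc,s["eef_pos"]+M@[0,-.0255,.019]),proj(sc,s["eef_pos"]+M@[0,.0255,-.021]))
```

```text
-60 [array([400., 352.]), array([393., 399.])]
-40 [array([390., 321.]), array([386., 366.])]
-21 [array([383., 298.]), array([380., 341.])]
0 [array([377., 278.]), array([374., 317.])]
19 [array([372., 263.]), array([370., 300.])]
352 (array([ 77, 101, 106,  68,   0,   0,   0,   0,   0,   0,   0,   0]), array([-60, -50, -40, -30, -20, -10,   0,  10,  20,  30,  40,  50,  60]))
tip 19 px [359.46328903 304.98061469] [375.75805609 287.72676614] [361.00993    288.77612083]
```

View pics/s1.png

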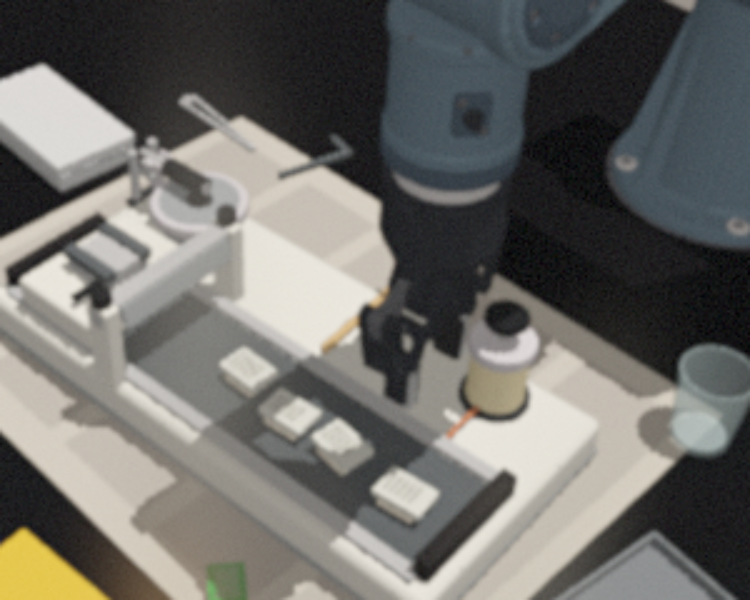

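The scene view and wrist depth agree: the real fingertips end about 21 mm behind the reported TCP at opening 0.6. That explains the miss, since the block sits untouched. I'll use this measured tip offset.

Emit:
play_rows --xyz '[[-3,1,30],[-3,1,60],[-3,1,90],[-3,1,105],[-3,1,117],[-3,1,125],[-3,1,131],[-3,1,131],[-3,1,131],[-3,1,131]]' --rot '[[0,0,0],[0,0,0],[0,0,0],[0,0,0],[0,0,0],[0,0,0],[0,0,0],[0,0,0],[0,0,0],[0,0,0]]' --grip '[0.6,0.6,0.6,0.6,0.6,0.6,0.6,0.4,0.2,0.2]'

```text
time_s: 5.25
eef_pos: [0.5895, 0.1275, 0.0389]
eef_rot: [0.0, 0.63, 0.777, 0.0]
wrist_force: [0.3, -0.2, 1.4]
opening: 0.313
grasp_force: 59.2
```

Emit:
play_rows --xyz '[[0,0,-30],[0,0,-65],[30,4,-75],[70,10,-75],[110,16,-75],[150,22,-75],[185,27,-75],[207,30,-70],[207,30,-40],[207,30,-20]]' --rot '[[0,0,0],[0,0,0],[0,0,0.05],[0,0,0.1],[0,0,0.15],[0,0,0.2],[0,0,0.25],[0,0,0.282],[0,0,0.282],[0,0,0.282]]' --grip '[0.2,0.2,0.2,0.2,0.2,0.2,0.2,0.2,0.2,0.2]'

```text
time_s: 6.5
eef_pos: [0.5746, 0.3363, 0.0568]
eef_rot: [-0.0, 0.732, 0.681, -0.001]
wrist_force: [-0.9, 0.3, -0.5]
opening: 0.314
grasp_force: 59.1
```

Emit:
play_rows --xyz '[[0,0,25],[0,0,45],[0,0,57],[0,0,63],[0,0,63],[0,0,63],[0,0,63],[0,0,50],[0,0,0],[0,0,-60]]' --rot '[[0,0,0],[0,0,0],[0,0,0],[0,0,0],[0,0,0],[0,0,0],[0,0,0],[0,0,0],[0,0,0],[0,0,0]]' --grip '[0.2,0.2,0.2,0.2,0.2,0.5,0.6,0.6,0.6,0.6]'

```text
time_s: 7.75
eef_pos: [0.5745, 0.3359, 0.1194]
eef_rot: [-0.0, 0.732, 0.681, -0.001]
wrist_force: [1.3, 0.5, 0.2]
opening: 0.601
grasp_force: 0.0
```

Run:
```python
from h import *
s=readout.get_obs();c=vision.camera("wrist");save("w3",c["color"]);print(s["eef_pos"],s["time_s"])
for b in wblocks(c,s,z=.022):print("tray",np.round(b[0]),np.round(b[1:],1))
t=vision.camera("top")
for b in blocks(t):print(np.round(b[0]),np.round(b[1:],1))
tgt([.60,.062,.16],12)
```

```text
[0.57454116 0.33585439 0.11938499] 7.75
[309. 296.] [423.8 -63.3  29.3  33.5  -7.7]
[254. 223.] [596.9  62.2  32.2  44.8 -90. ]
[301. 221.] [601.8 -46.4  33.   45.  -83.5]
[276. 219.] [605.9  10.2  33.2  44.6 -78.9]
shift [-274.    39.7  -32.6] rot [ 0.015 -0.004 -0.282]
```

View pics/w3.png

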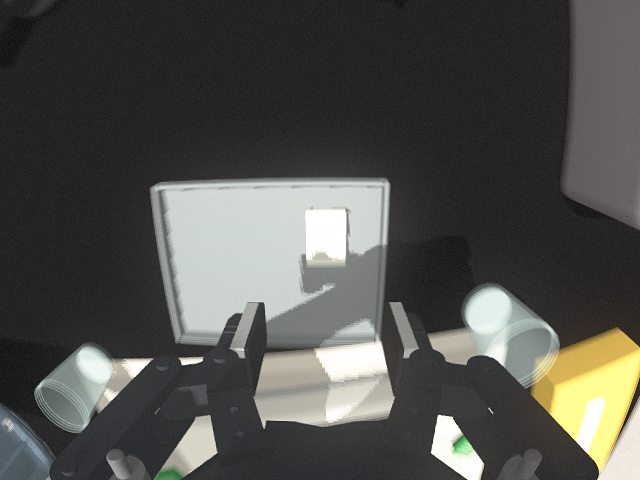

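Block A lies flat in the tray at (326,237), square to the walls. Next is block B.

Emit:
play_rows --xyz '[[-25,4,-15],[-60,9,-30],[-100,15,-30],[-140,21,-30],[-180,27,-30],[-220,32,-30],[-255,37,-30],[-274,34,-30],[-274,34,-30],[-274,34,-30]]' --rot '[[0,0,-0.02],[0,0,-0.04],[0,0,-0.06],[0,0,-0.08],[0,0,-0.08],[0,0,-0.08],[0,0,-0.08],[0,0,-0.08],[0,0,-0.08],[0,0,-0.08]]' --grip '[0.6,0.6,0.6,0.6,0.6,0.6,0.6,0.6,0.6,0.6]'

```text
time_s: 9.1
eef_pos: [0.5892, 0.0615, 0.1485]
eef_rot: [-0.0, 0.704, 0.71, 0.0]
wrist_force: [-0.0, 0.7, 0.6]
opening: 0.6
grasp_force: 0.0
```

```bash
cat > m.py <<'E'
from h import *
s=readout.get_obs();c=vision.camera("wrist");np.savez("wl.npz",**c);print(s["eef_pos"],s["eef_rot"],s["time_s"])
for thr in(90,120,150,180):
  for b in wblocks(c,s,thr=thr):
    if abs(b[1]-600)<40 and abs(b[2]/1000-s["eef_pos"][1])<.09:print(thr,np.round(b[0]),np.round(b[1:],1))
E
python3 m.py
python3 - <<'E'
from h import *
c=dict(np.load("wl.npz"));save("w4",cv2.resize(c["color"][180:330,220:420],None,fx=3,fy=3))
E
```

```text
[0.58919406 0.06152343 0.1484919 ] [-9.62104416e-05  7.04409715e-01  7.09793545e-01  2.60445512e-04] 9.1
90 [342. 307.] [602.8  10.6  28.8  43.4  10.8]
90 [331. 240.] [594.2  63.4  41.9  29.5  -1. ]
120 [332. 235.] [594.3  67.   33.4  28.4  -0.9]
```

View pics/w4.png

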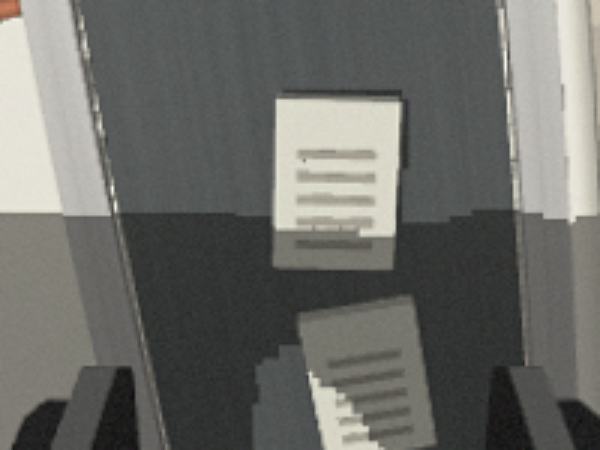

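Block B is square to the tool, at crop (335,180). The threshold of 90 segments it well.

Emit:
play_rows --xyz '[[2,5,30],[2,5,60],[2,5,80],[2,5,95],[2,5,105],[2,5,110],[2,5,110],[2,5,110],[2,5,110],[2,5,110]]' --rot '[[0,0,0.02],[0,0,0.02],[0,0,0.02],[0,0,0.02],[0,0,0.02],[0,0,0.02],[0,0,0.02],[0,0,0.02],[0,0,0.02],[0,0,0.02]]' --grip '[0.6,0.6,0.6,0.6,0.6,0.6,0.6,0.4,0.2,0.2]'

```text
time_s: 10.4
eef_pos: [0.5952, 0.0624, 0.0393]
eef_rot: [0.001, 0.712, 0.703, 0.001]
wrist_force: [-0.3, -0.2, 5.0]
opening: 0.31
grasp_force: 59.5
```

```bash
python3 -c "
from h import *
s=readout.get_obs();print(s['eef_pos'],s['opening'],s['grasp_force'])
for p in([.572,.2735],[.488,.281],[.4926,.3425]):tgt([*p,.0],-4.2)"
```

```text
[0.59516505 0.06237793 0.03932347] 0.3100803771527278 59.48006808757782
shift [210.8 -26.   39.2] rot [0.002 0.    0.06 ]
shift [ 217.2 -110.1   39.1] rot [0.002 0.    0.06 ]
shift [ 278.8 -106.3   39.1] rot [0.002 0.    0.06 ]
```

Emit:
play_rows --xyz '[[0,0,-30],[0,0,-65],[30,-4,-75],[70,-9,-75],[110,-14,-75],[150,-19,-75],[185,-24,-75],[211,-26,-70],[211,-26,-40],[211,-26,-20]]' --rot '[[0,0,0],[0,0,0],[0,0,0.02],[0,0,0.04],[0,0,0.06],[0,0,0.06],[0,0,0.06],[0,0,0.06],[0,0,0.06],[0,0,0.06]]' --grip '[0.2,0.2,0.2,0.2,0.2,0.2,0.2,0.2,0.2,0.2]'

```text
time_s: 11.65
eef_pos: [0.5701, 0.2739, 0.0567]
eef_rot: [-0.0, 0.732, 0.681, -0.001]
wrist_force: [0.0, -0.6, -0.9]
opening: 0.321
grasp_force: 41.7
```

Emit:
play_rows --xyz '[[0,0,25],[0,0,45],[0,0,57],[0,0,63],[0,0,63],[0,0,63],[0,0,63],[0,0,50],[0,0,0],[0,0,-60]]' --rot '[[0,0,0],[0,0,0],[0,0,0],[0,0,0],[0,0,0],[0,0,0],[0,0,0],[0,0,0],[0,0,0],[0,0,0]]' --grip '[0.2,0.2,0.2,0.2,0.2,0.5,0.6,0.6,0.6,0.6]'

```text
time_s: 12.9
eef_pos: [0.5702, 0.2735, 0.1195]
eef_rot: [-0.0, 0.732, 0.681, -0.001]
wrist_force: [0.6, 0.4, 0.6]
opening: 0.6
grasp_force: 0.0
```

```bash
cat > tr.py <<'E'
from h import *
s=readout.get_obs();t=vision.camera("top");print(s["eef_pos"],s["time_s"])
for b in blocks(t):print(np.round(b[0]),np.round(b[1:],1))
for p in([.60,.0106,.15],[.597,-.047,.15]):tgt(p,10 if p[1]>0 else 6)
E
python3 tr.py
```

```text
[0.57018514 0.27353109 0.11945821] 12.9
[309. 296.] [424.  -63.   29.4  33.7  -8.5]
[301. 221.] [601.7 -46.5  33.   45.  -84.1]
[276. 219.] [605.8  10.3  33.3  44.8 -78.3]
shift [-262.2   43.6  -20.3] rot [ 0.013 -0.003 -0.247]
shift [-319.9   44.8  -20.6] rot [ 0.013 -0.003 -0.177]
```

Emit:
play_rows --xyz '[[-25,4,-15],[-60,9,-30],[-100,15,-30],[-140,21,-30],[-180,30,-30],[-220,38,-30],[-250,43,-30],[-262,46,-30],[-262,46,-30],[-262,46,-30]]' --rot '[[0,0,-0.02],[0,0,-0.06],[0,0,-0.1],[0,0,-0.14],[0,0,-0.18],[0,0,-0.22],[0,0,-0.26],[0,0,-0.26],[0,0,-0.26],[0,0,-0.26]]' --grip '[0.6,0.6,0.6,0.6,0.6,0.6,0.6,0.6,0.6,0.6]'

```text
time_s: 14.2
eef_pos: [0.5977, 0.0103, 0.1485]
eef_rot: [-0.0, 0.638, 0.77, 0.0]
wrist_force: [-0.7, 1.3, -0.4]
opening: 0.601
grasp_force: 0.0
```

```bash
python3 m.py
python3 - <<'E'
from h import *
c=vision.camera("top");save("t2",cv2.resize(c["color"][190:310,100:340],None,fx=3,fy=3,interpolation=cv2.INTER_CUBIC))
E
```

```text
[0.59772582 0.01029938 0.14845493] [-8.47518941e-05  6.37781917e-01  7.70216974e-01  1.76731032e-04] 14.2
90 [312. 312.] [599.1 -45.8  30.2  43.6   6.7]
90 [332. 242.] [603.5  12.   29.6  43.   12.2]
```

View pics/t2.png

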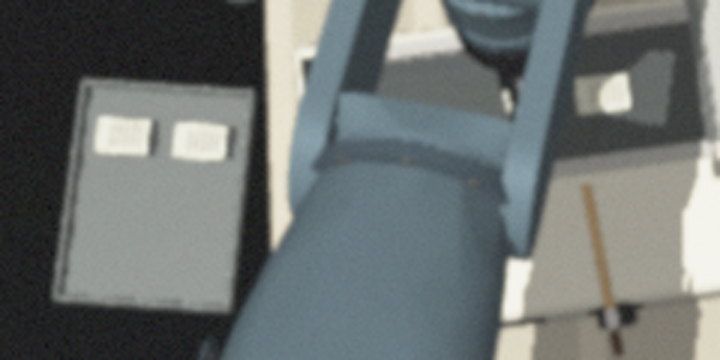

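Both placed blocks lie flat in the tray, at crop (122,135) and (200,140).

Emit:
play_rows --xyz '[[1,6,30],[1,6,60],[1,6,80],[1,6,95],[1,6,105],[1,6,110],[1,6,110],[1,6,110],[1,6,110],[1,6,110]]' --rot '[[0,0,-0.02],[0,0,-0.02],[0,0,-0.02],[0,0,-0.02],[0,0,-0.02],[0,0,-0.02],[0,0,-0.02],[0,0,-0.02],[0,0,-0.02],[0,0,-0.02]]' --grip '[0.6,0.6,0.6,0.6,0.6,0.6,0.6,0.4,0.2,0.2]'

```text
time_s: 15.55
eef_pos: [0.6043, 0.0111, 0.0393]
eef_rot: [0.001, 0.63, 0.776, 0.0]
wrist_force: [-0.2, -0.9, 5.0]
opening: 0.311
grasp_force: 59.5
```

```bash
python3 -c "
from h import *
s=readout.get_obs();print(s['eef_pos'],s['opening'],s['grasp_force'])
for p in([.488,.281],[.4926,.3425]):tgt([*p,.0],-4.2)"
```

```text
[0.60434748 0.01105659 0.03932022] 0.31096335236660677 59.463098645210266
shift [288.1 -58.5  39. ] rot [0.002 0.    0.28 ]
shift [347.4 -41.3  39. ] rot [0.002 0.    0.28 ]
```

Emit:
play_rows --xyz '[[0,0,-30],[0,0,-65],[45,0,-80],[95,0,-80],[150,-5,-80],[205,-15,-80],[260,-25,-80],[310,-35,-80],[347,-41,-70],[347,-41,-40]]' --rot '[[0,0,0],[0,0,0],[0,0,0.04],[0,0,0.08],[0,0,0.12],[0,0,0.16],[0,0,0.2],[0,0,0.24],[0,0,0.28],[0,0,0.28]]' --grip '[0.2,0.2,0.2,0.2,0.2,0.2,0.2,0.2,0.2,0.2]'

```text
time_s: 16.8
eef_pos: [0.492, 0.3457, 0.0796]
eef_rot: [0.0, 0.731, 0.682, 0.002]
wrist_force: [0.5, -1.3, -0.7]
opening: 0.314
grasp_force: 59.2
```

Emit:
play_rows --xyz '[[0,0,40],[0,0,65],[0,0,77],[0,0,83],[0,0,83],[0,0,83],[0,0,83],[0,0,70],[0,0,20],[0,0,-40]]' --rot '[[0,0,0],[0,0,0],[0,0,0],[0,0,0],[0,0,0],[0,0,0],[0,0,0],[0,0,0],[0,0,0],[0,0,0]]' --grip '[0.2,0.2,0.2,0.2,0.2,0.5,0.6,0.6,0.6,0.6]'

```text
time_s: 18.05
eef_pos: [0.4913, 0.342, 0.1195]
eef_rot: [-0.0, 0.732, 0.681, -0.001]
wrist_force: [0.5, -0.1, 0.0]
opening: 0.603
grasp_force: 0.0
```

```bash
python3 tr.py
```

```text
[0.49125378 0.34197961 0.11950867] 18.05
[252. 453.] [ 85.2  57.2  20.   39.1 -66.9]
[309. 296.] [423.7 -63.5  28.8  33.6  -7.7]
[301. 221.] [602.  -46.5  32.8  45.1 -85.1]
shift [-325.5  127.6  -20.7] rot [ 0.012 -0.005 -0.247]
shift [-383.2  128.8  -21. ] rot [ 0.012 -0.005 -0.177]
```

Emit:
play_rows --xyz '[[-30,10,-20],[-75,25,-30],[-120,40,-30],[-170,57,-30],[-220,74,-30],[-270,91,-30],[-320,108,-30],[-360,123,-30],[-383,131,-30],[-383,131,-30]]' --rot '[[0,0,-0.02],[0,0,-0.04],[0,0,-0.06],[0,0,-0.08],[0,0,-0.1],[0,0,-0.12],[0,0,-0.14],[0,0,-0.16],[0,0,-0.18],[0,0,-0.18]]' --grip '[0.6,0.6,0.6,0.6,0.6,0.6,0.6,0.6,0.6,0.6]'

```text
time_s: 19.35
eef_pos: [0.5954, -0.051, 0.1492]
eef_rot: [0.001, 0.669, 0.743, 0.0]
wrist_force: [-0.3, -0.4, -0.1]
opening: 0.598
grasp_force: 0.0
```

```bash
python3 m.py
```

```text
[ 0.59535582 -0.05099072  0.14919232] [7.20429624e-04 6.69346918e-01 7.42949602e-01 2.69774242e-04] 19.35
90 [330. 234.] [598.9 -44.5  29.6  41.9   5.9]
```

Emit:
play_rows --xyz '[[5,4,30],[5,4,60],[5,4,80],[5,4,95],[5,4,105],[5,4,110],[5,4,110],[5,4,110],[5,4,110],[5,4,110]]' --rot '[[0,0,0],[0,0,0],[0,0,0],[0,0,0],[0,0,0],[0,0,0],[0,0,0],[0,0,0],[0,0,0],[0,0,0]]' --grip '[0.6,0.6,0.6,0.6,0.6,0.6,0.6,0.4,0.2,0.2]'

```text
time_s: 20.65
eef_pos: [0.599, -0.044, 0.0393]
eef_rot: [0.001, 0.668, 0.744, 0.0]
wrist_force: [-0.5, -0.4, 5.4]
opening: 0.313
grasp_force: 59.5
```

```bash
python3 -c "
from h import *
s=readout.get_obs();print(s['eef_pos'],s['opening'],s['grasp_force'])
for p in([.488,.281],):tgt([*p,.0],-4.2)"
```

```text
[ 0.59901582 -0.0439898   0.03929022] 0.31305742110495194 59.45702612400055
shift [335.  -75.7  38.9] rot [0.002 0.001 0.18 ]
```

Emit:
play_rows --xyz '[[0,0,-30],[0,0,-65],[45,0,-80],[95,0,-80],[150,-2,-80],[200,-12,-80],[250,-30,-80],[295,-55,-80],[335,-76,-70],[335,-76,-40]]' --rot '[[0,0,0],[0,0,0],[0,0,0.02],[0,0,0.05],[0,0,0.08],[0,0,0.11],[0,0,0.14],[0,0,0.16],[0,0,0.18],[0,0,0.18]]' --grip '[0.2,0.2,0.2,0.2,0.2,0.2,0.2,0.2,0.2,0.2]'

```text
time_s: 21.9
eef_pos: [0.4861, 0.2844, 0.0794]
eef_rot: [0.0, 0.731, 0.682, 0.002]
wrist_force: [0.2, -1.3, 0.5]
opening: 0.312
grasp_force: 59.2
```

Emit:
play_rows --xyz '[[0,0,40],[0,0,65],[0,0,77],[0,0,83],[0,0,83],[0,0,83],[0,0,83],[0,0,70],[0,0,20],[0,0,-40]]' --rot '[[0,0,0],[0,0,0],[0,0,0],[0,0,0],[0,0,0],[0,0,0],[0,0,0],[0,0,0],[0,0,0],[0,0,0]]' --grip '[0.2,0.2,0.2,0.2,0.2,0.5,0.6,0.6,0.6,0.6]'

```text
time_s: 23.15
eef_pos: [0.4861, 0.2809, 0.1196]
eef_rot: [-0.0, 0.732, 0.681, -0.001]
wrist_force: [0.4, 0.2, -0.6]
opening: 0.597
grasp_force: 0.0
```

```bash
python3 tr.py; python3 -c "
from h import *
tgt([.457,.0904,.26],8)"
```

```text
[0.48606589 0.28091193 0.11960739] 23.15
[309. 296.] [424.  -62.9  29.5  33.6  -8.9]
shift [-263.7  128.2  -20.4] rot [ 0.012 -0.003 -0.247]
shift [-321.4  129.4  -20.6] rot [ 0.012 -0.004 -0.177]
shift [-194.   -18.9 -131.7] rot [ 0.012 -0.004 -0.212]
```

Emit:
play_rows --xyz '[[0,0,-40],[0,0,-95],[-30,-3,-105],[-70,-7,-105],[-110,-11,-105],[-150,-15,-105],[-185,-18,-105],[-194,-19,-105],[-194,-19,-105],[-194,-19,-105]]' --rot '[[0,0,0],[0,0,0],[0,0,-0.04],[0,0,-0.08],[0,0,-0.12],[0,0,-0.16],[0,0,-0.2],[0,0,-0.21],[0,0,-0.21],[0,0,-0.21]]' --grip '[0.4,0.2,0,0,0,0,0,0,0,0]'

```text
time_s: 24.45
eef_pos: [0.454, 0.09, 0.2235]
eef_rot: [0.0, 0.657, 0.754, 0.0]
wrist_force: [0.4, 0.3, -0.4]
opening: 0.002
grasp_force: 0.0
```

```bash
cat > o.py <<'E'
from h import *
s=readout.get_obs();c=vision.camera("wrist");np.savez("wl.npz",**c);print(s["eef_pos"],s["eef_rot"],s["time_s"])
K=c["camera_matrix"];H=c["hand_eye"];d=c["depth"]
v,u=np.mgrid[0:480,0:640];dx=u-K[0,2];dy=v-K[1,2];r=np.hypot(dx,dy)+1e-9;th=r/K[0,0]
n=np.stack([np.sin(th)*dx/r,np.sin(th)*dy/r,np.cos(th)],-1)
T=(n/n[...,2:]*d[...,None])@H[:3,:3].T+H[:3,3]
W=T@rot(s["eef_rot"]).as_matrix().T+s["eef_pos"]
f=(d>0)&(abs(T[...,0])<.02)&(abs(T[...,1])<.05)&(T[...,2]>-.05)&(T[...,2]<.012)
if f.any():
  print("tip z pct",np.percentile(T[f][:,2]*1000,[50,95,99,100]).round(1));q=T[f]*1000;q=q[q[:,2]>np.percentile(q[:,2],90)];print("tips mean",q.mean(0))
E
cat > o2.py <<'E'
from o import *
k=(d>0)&(np.hypot(W[...,0]-.457,W[...,1]-.09)<.04)&(W[...,2]>.13)&(W[...,2]<.16)&(T[...,2]>.012)
h=W[k];print(len(h),np.median(h[:,2]));h=h[h[:,2]>np.median(h[:,2])-.006]
m,rad=cv2.minEnclosingCircle((h[:,:2]*1000).astype(np.float32));print("head",m,rad)
save("w5",c["color"])
tgt([m[0]/1000,m[1]/1000,.16],8,s)
E
python3 o2.py
```

```text
[0.4539547  0.09001207 0.22352193] [2.34108222e-05 6.56882332e-01 7.53993050e-01 2.86142711e-04] 24.45
tip z pct [-38.4 -25.  -22.7 -21.3]
tips mean [ 10.10959206   0.05648048 -24.79815211]
2045 0.1458032367428218
head (455.72637939453125, 94.10293579101562) 18.15532112121582
shift [ 3.8  2.3 63.5] rot [ 0.    -0.    -0.002]
```

View pics/w5.png

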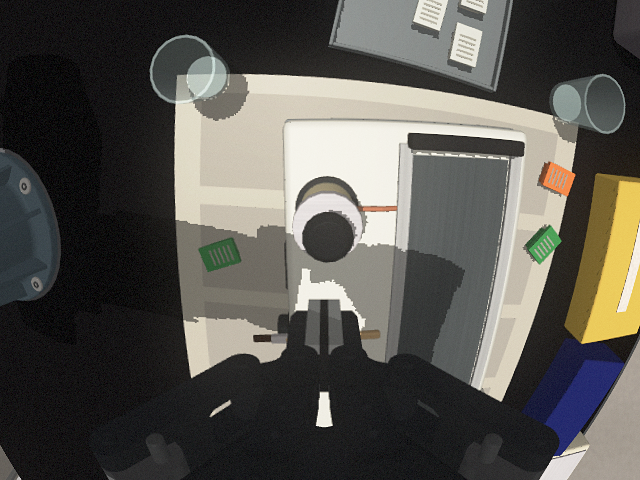

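All four... three blocks are visible in the tray and the pan is clear. The oiler head is at (328,236), right under the closed fingers.

Emit:
play_rows --xyz '[[4,2,30],[4,2,60],[4,2,80],[4,2,90],[4,2,94],[4,2,97],[4,2,100],[4,2,103],[4,2,105],[4,2,105]]' --rot '[[0,0,0],[0,0,0],[0,0,0],[0,0,0],[0,0,0],[0,0,0],[0,0,0],[0,0,0],[0,0,0],[0,0,0]]' --grip '[0,0,0,0,0,0,0,0,0,0]'

```text
time_s: 25.75
eef_pos: [0.4555, 0.0937, 0.1197]
eef_rot: [0.0, 0.657, 0.754, 0.0]
wrist_force: [-5.0, 1.5, 8.8]
opening: -0.002
grasp_force: 4.5
```

Emit:
play_rows --xyz '[[0,0,2],[0,0,4],[0,0,5],[0,0,6],[0,0,7],[0,0,7.5],[0,0,8],[0,0,8],[0,0,8],[0,0,8]]' --rot '[[0,0,0],[0,0,0],[0,0,0],[0,0,0],[0,0,0],[0,0,0],[0,0,0],[0,0,0],[0,0,0],[0,0,0]]' --grip '[0,0,0,0,0,0,0,0,0,0]'

```text
time_s: 27.0
eef_pos: [0.4559, 0.0937, 0.1143]
eef_rot: [0.0, 0.657, 0.754, 0.0]
wrist_force: [-15.0, 1.8, 31.5]
opening: -0.002
grasp_force: 16.0
```

Emit:
play_rows --xyz '[[0,0,-15],[0,0,-50],[0,0,-90],[-50,1,-100],[-110,2,-100],[-170,3,-100],[-225,4,-100],[-280,6,-100],[-320,7,-100],[-333,7,-100]]' --rot '[[0,0,0],[0,0,0],[0,0,0],[0,0,0],[0,0,0],[0,0,0],[0,0,0],[0,0,0],[0,0,0],[0,0,0]]' --grip '[0,0,0,0,0,0,0,0.2,0.5,0.5]'

```text
time_s: 28.25
eef_pos: [0.508, -0.2382, 0.2109]
eef_rot: [0.001, 0.658, 0.753, -0.0]
wrist_force: [-0.7, 1.6, 0.3]
opening: 0.502
grasp_force: 0.0
```

```bash
cat > wh.py <<'E'
from o import *
np.savez("W.npz",W=W,T=T,col=c["color"])
save("w6",c["color"])
k=(d>0)&(np.hypot(W[...,0]-.51,W[...,1]+.235)<.07)&(T[...,2]>.01)
# grip: black, z .09-.12
b=k&(c["color"].max(2)<60)&(W[...,2]>.098)&(W[...,2]<.135)
h=W[b];print("black",len(h),h.mean(0),np.percentile(h,[2,98],axis=0))
(x,y),(a,bb),an=cv2.minAreaRect((h[:,:2]*1000).astype(np.float32));print(x,y,a,bb,an)
w=k&(abs(W[...,2]-.084)<.004)&(c["color"].min(2)>70);q=(W[w][:,:2]*1000).astype(np.float32);print("wheel",len(q),cv2.minEnclosingCircle(q),np.median(W[w][:,2]))
E
python3 wh.py
```

```text
[ 0.50795701 -0.23815221  0.21085464] [ 7.68973799e-04  6.58068200e-01  7.52957934e-01 -5.07977710e-05] 28.25
tip z pct [-38.5 -24.7 -21.5 -19.6]
tips mean [  4.83857384  -0.71055768 -24.34840562]
black 1694 [ 0.51056975 -0.2458928   0.11111685] [[ 0.49975703 -0.27158198  0.10440947]
 [ 0.5211783  -0.22259877  0.11418447]]
510.9547424316406 -247.41958618164062 19.864269256591797 54.72056579589844 7.208752155303955
wheel 9074 ((525.0968017578125, -242.5203094482422), 65.7972412109375) 0.08554540285557005
```

View pics/w6.png

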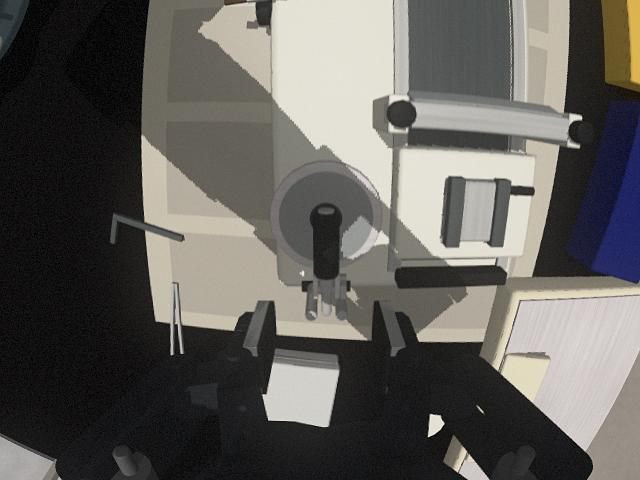

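The wrist view shows the wheel at (327,213), with the folded grip from (326,210) to (326,275) and its heel between the keeper posts at (326,300). The pads will straddle the grip near its end.

Emit:
play_rows --xyz '[[2,1,30],[2,1,65],[2,1,95],[2,1,115],[2,1,130],[2,1,138],[2,1,138],[2,1,138],[2,1,138],[2,1,138]]' --rot '[[0,0,0],[0,0,0],[0,0,0],[0,0,0],[0,0,0],[0,0,0],[0,0,0],[0,0,0],[0,0,0],[0,0,0]]' --grip '[0.5,0.5,0.5,0.5,0.5,0.5,0.5,0.3,0.1,0.1]'

```text
time_s: 29.55
eef_pos: [0.509, -0.2338, 0.0732]
eef_rot: [0.001, 0.657, 0.754, 0.0]
wrist_force: [1.0, 0.3, 3.2]
opening: 0.211
grasp_force: 58.6
```

Run:
```python
from h import *
s=readout.get_obs();print(s["eef_pos"],s["opening"],s["grasp_force"],s["wrist_force"])
r=50
for k in range(1,10):
  t=np.radians(10*k);print(k,round(r*np.sin(t),1),round(-r*(1-np.cos(t)),1))
```

```text
[ 0.50901801 -0.23382046  0.07317925] 0.21063097741918965 58.5540246963501 [1.04092836 0.34782957 3.16739488]
1 8.7 -0.8
2 17.1 -3.0
3 25.0 -6.7
4 32.1 -11.7
5 38.3 -17.9
6 43.3 -25.0
7 47.0 -32.9
8 49.2 -41.3
9 50.0 -50.0
```

Emit:
play_rows --xyz '[[0,0,-4.5],[-1,0,-9],[-2,0,-13],[-3,0,-17],[-5,0,-21],[-7,0,-25],[-9,0,-29],[-12,0,-32],[-15,0,-35],[-18,0,-38]]' --rot '[[0,0,0],[0,0,0],[0,0,0],[0,0,0],[0,0,0],[0,0,0],[0,0,0],[0,0,0],[0,0,0],[0,0,0]]' --grip '[0.1,0.1,0.1,0.1,0.1,0.1,0.1,0.1,0.1,0.1]'

```text
time_s: 30.8
eef_pos: [0.5104, -0.2505, 0.1082]
eef_rot: [-0.001, 0.657, 0.754, 0.0]
wrist_force: [7.1, -0.6, -15.7]
opening: 0.205
grasp_force: 58.9
```

Emit:
play_rows --xyz '[[-3,0,-3],[-7,0,-5],[-11,0,-7],[-15,0,-9],[-19,0,-10],[-23,0,-11],[-27,0,-12],[-31,0,-12],[-33,0,-12],[-33,0,-12]]' --rot '[[0,0,0],[0,0,0],[0,0,0],[0,0,0],[0,0,0],[0,0,0],[0,0,0],[0,0,0],[0,0,0],[0,0,0]]' --grip '[0.1,0.1,0.1,0.1,0.1,0.1,0.1,0.1,0.1,0.1]'

```text
time_s: 32.05
eef_pos: [0.5167, -0.2858, 0.1242]
eef_rot: [0.003, 0.657, 0.754, -0.0]
wrist_force: [0.2, -1.0, 0.8]
opening: 0.098
grasp_force: 0.0
```

Run:
```python
from h import *
s=readout.get_obs();print(s["eef_pos"],s["torque"])
c=vision.camera("scene");save("s3",cv2.resize(c["color"][130:280,190:390],None,fx=4,fy=4,interpolation=cv2.INTER_CUBIC))
```

```text
[ 0.51673136 -0.28583854  0.12423536] [-0.03159682  0.00316002  0.04717275]
```

View pics/s3.png

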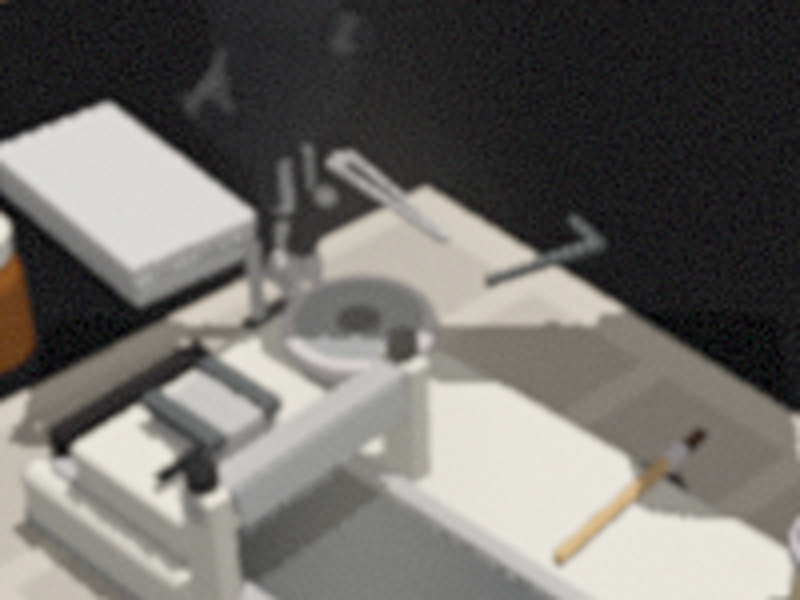

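The handle is off the wheel face, because the hub shows at (358,318), but the pads closed empty. I'll rise and look again.

Emit:
play_rows --xyz '[[0,0,0],[0,0,0],[0,0,-20],[10,0,-50],[20,0,-80],[30,0,-100],[40,0,-100],[40,0,-100],[40,0,-100],[40,0,-100]]' --rot '[[0,0,0],[0,0,0],[0,0,0],[0,0,0],[0,0,0],[0,0,0],[0,0,0],[0,0,0],[0,0,0],[0,0,0]]' --grip '[0.3,0.5,0.5,0.5,0.5,0.5,0.5,0.5,0.5,0.5]'

```text
time_s: 33.35
eef_pos: [0.5095, -0.2444, 0.2213]
eef_rot: [-0.001, 0.657, 0.754, -0.0]
wrist_force: [0.0, -0.0, 0.4]
opening: 0.5
grasp_force: 0.0
```

```bash
python3 wh.py
python3 - <<'E'
from h import *
a=np.load("W.npz");W,T,col=a["W"],a["T"],a["col"]
k=(np.hypot(W[...,0]-.512,W[...,1]+.265)<.08)&(W[...,2]>.105)&(W[...,2]<.2)&(T[...,2]>.0)
h=W[k];print(len(h))
for z in np.arange(.105,.18,.01):
  q=h[(h[:,2]>=z)&(h[:,2]<z+.01)]
  if len(q):print(round(z,3),len(q),np.median(q,axis=0).round(4),q.min(0).round(3),q.max(0).round(3))
save("w7",col[150:390,200:500])
E
```

```text
[ 0.50947668 -0.24436002  0.22125421] [-8.40192676e-04  6.57146237e-01  7.53762633e-01 -1.06723699e-04] 33.35
tip z pct [-38.4 -24.7 -21.8 -19.8]
tips mean [  4.82246011   0.26926447 -24.38615661]
black 60 [ 0.51409222 -0.27862388  0.12835274] [[ 0.50518854 -0.28480611  0.12076147]
 [ 0.52250798 -0.27181283  0.13457367]]
514.742431640625 -277.4803161621094 18.416349411010742 15.178871154785156 11.060199737548828
wheel 9381 ((525.6224365234375, -242.44583129882812), 65.85303497314453) 0.08551671573105296
1278
0.105 381 [ 0.5267 -0.3017  0.1094] [ 0.501 -0.312  0.105] [ 0.535 -0.276  0.112]
0.115 18 [ 0.5146 -0.2821  0.1231] [ 0.506 -0.285  0.118] [ 0.523 -0.279  0.125]
0.125 50 [ 0.514  -0.2778  0.1302] [ 0.504 -0.282  0.125] [ 0.523 -0.267  0.135]
0.135 58 [ 0.5142 -0.2714  0.1399] [ 0.504 -0.276  0.135] [ 0.522 -0.263  0.145]
0.145 201 [ 0.5109 -0.2471  0.1526] [ 0.502 -0.27   0.145] [ 0.522 -0.243  0.155]
0.155 570 [ 0.5112 -0.2519  0.1586] [ 0.502 -0.262  0.155] [ 0.521 -0.244  0.163]
```

View pics/w7.png

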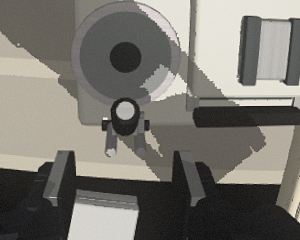

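The handle stands at about 60°, with its top at crop (125,110), past dead centre but not latched. I'll push it upright with closed fingers from the wheel side.

Emit:
play_rows --xyz '[[19,0.5,10],[19,0.5,50],[19,0.5,90],[19,0.5,106],[10,0.5,106],[3,0.5,106],[-4,0.5,106],[-11,0.5,106],[-17,0.5,106],[-22,0.5,106]]' --rot '[[0,0,0],[0,0,0],[0,0,0],[0,0,0],[0,0,0],[0,0,0],[0,0,0],[0,0,0],[0,0,0],[0,0,0]]' --grip '[0.2,0,0,0,0,0,0,0,0,0]'

```text
time_s: 34.65
eef_pos: [0.5134, -0.266, 0.1164]
eef_rot: [-0.0, 0.657, 0.754, 0.0]
wrist_force: [-1.1, 11.0, 6.2]
opening: 0.001
grasp_force: 5.3
```

Emit:
play_rows --xyz '[[0,0,0],[8,0,0],[20,0,0],[20,0,-40],[20,0,-80],[20,0,-106],[20,0,-106],[20,0,-106],[20,0,-106],[20,0,-106]]' --rot '[[0,0,0],[0,0,0],[0,0,0],[0,0,0],[0,0,0],[0,0,0],[0,0,0],[0,0,0],[0,0,0],[0,0,0]]' --grip '[0,0,0,0,0.3,0.5,0.5,0.5,0.5,0.5]'

```text
time_s: 35.9
eef_pos: [0.5101, -0.2459, 0.2211]
eef_rot: [-0.001, 0.657, 0.754, -0.0]
wrist_force: [0.8, -0.2, -0.1]
opening: 0.501
grasp_force: 0.0
```

```bash
cat > up.py <<'E'
from o import *
cx,cy=.512,-.265
k=(np.hypot(W[...,0]-cx,W[...,1]-cy)<.08)&(W[...,2]>.105)&(W[...,2]<.2)&(T[...,2]>.0)
h=W[k];print(len(h))
for z in np.arange(.105,.18,.01):
  q=h[(h[:,2]>=z)&(h[:,2]<z+.01)]
  if len(q):print(round(z,3),len(q),np.median(q,axis=0).round(4),q.min(0).round(3),q.max(0).round(3))
save("w8",c["color"][120:360,200:500])
E
python3 up.py
```

```text
[ 0.51012694 -0.2458778   0.22105176] [-1.05077556e-03  6.57093753e-01  7.53808127e-01 -5.88340745e-05] 35.9
tip z pct [-38.6 -24.9 -21.5 -18.7]
tips mean [  4.69686135  -0.24469297 -24.43185748]
1711
0.105 438 [ 0.5237 -0.2831  0.1088] [ 0.502 -0.312  0.105] [ 0.536 -0.27   0.112]
0.115 79 [ 0.5134 -0.2766  0.1216] [ 0.506 -0.283  0.117] [ 0.523 -0.275  0.125]
0.125 138 [ 0.5135 -0.2763  0.1299] [ 0.505 -0.283  0.125] [ 0.524 -0.274  0.135]
0.135 137 [ 0.5135 -0.2761  0.1404] [ 0.505 -0.283  0.135] [ 0.524 -0.274  0.145]
0.145 157 [ 0.5135 -0.2758  0.15  ] [ 0.505 -0.283  0.145] [ 0.525 -0.274  0.155]
0.155 199 [ 0.5142 -0.2757  0.1608] [ 0.505 -0.283  0.155] [ 0.525 -0.274  0.165]
0.165 563 [ 0.5147 -0.2821  0.1677] [ 0.506 -0.293  0.165] [ 0.524 -0.274  0.172]
```

Run:
```python
from h import *
c=dict(np.load("wl.npz"));s=readout.get_obs()
g=cv2.cvtColor(c["color"],cv2.COLOR_RGB2GRAY)
p=wproj(c,s,[.509,-.232,.084]);print(p)
x,y=map(int,p);roi=g[y-35:y+35,x-35:x+35]
m=((roi<75)*255).astype(np.uint8);n,l,st,ce=cv2.connectedComponentsWithStats(m)
for i in range(1,n):
  if st[i,4]>100:
    u=ce[i]+[x-35,y-35];print(st[i],u,wristpts(c,s,u,.085))
C=np.array([.5152,-.2845]);A=C+54e-3*np.array([-.139,.990]);print(A)
tgt([*C,.128],8)
```

```text
[324.9003252  204.58188379]
[ 20  21  32  31 794] [324.6813602  205.11209068] [ 0.50884957 -0.23223255  0.085     ]
[ 0.507694 -0.23104 ]
shift [-38.9  -0.2  93.3] rot [-0.001 -0.001 -0.003]
```

View pics/w8.png

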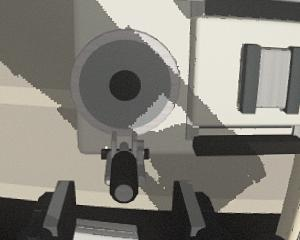

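The handle is upright, with its top at crop (123,193), and the wheel hub is at (125,85). That puts the axis near (0.509, -0.232). I'll grip the handle from above.

Emit:
play_rows --xyz '[[-20,0,0],[-39,0,20],[-39,0,50],[-39,0,75],[-39,0,90],[-39,0,98],[-39,0,98],[-39,0,98],[-39,0,98],[-39,0,98]]' --rot '[[0,0,0],[0,0,0],[0,0,0],[0,0,0],[0,0,0],[0,0,0],[0,0,0],[0,0,0],[0,0,0],[0,0,0]]' --grip '[0.5,0.5,0.5,0.5,0.5,0.5,0.5,0.3,0.1,0.1]'

```text
time_s: 37.2
eef_pos: [0.5164, -0.2855, 0.1257]
eef_rot: [0.001, 0.657, 0.754, -0.0]
wrist_force: [-2.5, 0.6, 6.4]
opening: 0.21
grasp_force: 58.9
```

Gripped. First half turn, clockwise.

Emit:
play_rows --xyz '[[2.6,-16.5,0],[10.2,-31.4,0],[22.1,-43.3,0],[37,-50.9,0],[53.5,-53.5,0],[70,-50.9,0],[84.9,-43.3,0],[96.8,-31.4,0],[104.4,-16.5,0],[107,0,0]]' --rot '[[0,0,0],[0,0,0],[0,0,0],[0,0,0],[0,0,0],[0,0,0],[0,0,0],[0,0,0],[0,0,0],[0,0,0]]' --grip '[0.1,0.1,0.1,0.1,0.1,0.1,0.1,0.1,0.1,0.1]'

```text
time_s: 38.45
eef_pos: [0.5014, -0.179, 0.1257]
eef_rot: [0.0, 0.657, 0.754, -0.001]
wrist_force: [-4.5, -3.0, 7.5]
opening: 0.21
grasp_force: 60.5
```

```bash
cat > sl.py <<'E'
from h import *
s=readout.get_obs();t=vision.camera("top");print(s["eef_pos"],s["opening"],s["grasp_force"],s["wrist_force"].round(1) if hasattr(s["wrist_force"],"round") else s["wrist_force"])
K=t["camera_matrix"];d=t["depth"];v,u=np.mgrid[0:480,0:640]
P=np.stack([(u-K[0,2])/K[0,0]*d,(v-K[1,2])/K[1,1]*d,d],-1)@t["extrinsics"][:3,:3].T+t["extrinsics"][:3,3]
a=.1405;A=np.array([.5088,-.2322]);ca,sa=np.cos(a),np.sin(a);Rm=np.array([[ca,-sa],[sa,ca]])
O=A-Rm@[-.078,-.165]
M=(P[...,:2]-O)@Rm
k=(M[...,0]>.0)&(M[...,0]<.09)&(abs(M[...,1])<.25)&(P[...,2]>.088)&(P[...,2]<.112)
h,e=np.histogram(M[k][:,1]*1000,bins=np.arange(-250,251,20));print("origin",O);print([(int(x),int(n)) for x,n in zip(e,h) if n>8])
E
python3 sl.py
```

```text
[ 0.50144167 -0.17898468  0.12567432] 0.21012467757977507 60.51922917366028 [-4.5 -3.   7.5]
origin [ 0.56292509 -0.05790291]
[(-110, 25), (-70, 36)]
```

Emit:
play_rows --xyz '[[-2.6,16.5,0],[-10.2,31.4,0],[-22.1,43.3,0],[-37,50.9,0],[-53.5,53.5,0],[-70,50.9,0],[-84.9,43.3,0],[-96.8,31.4,0],[-104.4,16.5,0],[-107,0,0]]' --rot '[[0,0,0],[0,0,0],[0,0,0],[0,0,0],[0,0,0],[0,0,0],[0,0,0],[0,0,0],[0,0,0],[0,0,0]]' --grip '[0.1,0.1,0.1,0.1,0.1,0.1,0.1,0.1,0.1,0.1]'

```text
time_s: 39.75
eef_pos: [0.5179, -0.2855, 0.1258]
eef_rot: [0.003, 0.657, 0.754, 0.001]
wrist_force: [5.3, 2.6, 4.0]
opening: 0.213
grasp_force: 60.1
```

```bash
python3 sl.py
```

```text
[ 0.5178823  -0.28548512  0.1257766 ] 0.21258943931961585 60.12135207653046 [5.3 2.6 4. ]
origin [ 0.56292509 -0.05790291]
[(-70, 207), (-50, 247), (-30, 80)]
```

One turn is done and the sledge is near y -50. Continuing.

Emit:
play_rows --xyz '[[2.6,-16.5,0],[10.2,-31.4,0],[22.1,-43.3,0],[37,-50.9,0],[53.5,-53.5,0],[70,-50.9,0],[84.9,-43.3,0],[96.8,-31.4,0],[104.4,-16.5,0],[107,0,0]]' --rot '[[0,0,0],[0,0,0],[0,0,0],[0,0,0],[0,0,0],[0,0,0],[0,0,0],[0,0,0],[0,0,0],[0,0,0]]' --grip '[0.1,0.1,0.1,0.1,0.1,0.1,0.1,0.1,0.1,0.1]'

```text
time_s: 41.05
eef_pos: [0.5013, -0.179, 0.1257]
eef_rot: [0.0, 0.657, 0.754, -0.001]
wrist_force: [-5.6, -3.3, 9.0]
opening: 0.209
grasp_force: 61.1
```

Emit:
play_rows --xyz '[[-2.6,16.5,0],[-10.2,31.4,0],[-22.1,43.3,0],[-37,50.9,0],[-53.5,53.5,0],[-70,50.9,0],[-84.9,43.3,0],[-96.8,31.4,0],[-104.4,16.5,0],[-107,0,0]]' --rot '[[0,0,0],[0,0,0],[0,0,0],[0,0,0],[0,0,0],[0,0,0],[0,0,0],[0,0,0],[0,0,0],[0,0,0]]' --grip '[0.1,0.1,0.1,0.1,0.1,0.1,0.1,0.1,0.1,0.1]'

```text
time_s: 42.3
eef_pos: [0.5179, -0.2855, 0.1258]
eef_rot: [0.003, 0.657, 0.754, 0.001]
wrist_force: [5.7, 3.4, 3.7]
opening: 0.211
grasp_force: 60.5
```

Emit:
play_rows --xyz '[[2.6,-16.5,0],[10.2,-31.4,0],[22.1,-43.3,0],[37,-50.9,0],[53.5,-53.5,0],[70,-50.9,0],[84.9,-43.3,0],[96.8,-31.4,0],[104.4,-16.5,0],[107,0,0]]' --rot '[[0,0,0],[0,0,0],[0,0,0],[0,0,0],[0,0,0],[0,0,0],[0,0,0],[0,0,0],[0,0,0],[0,0,0]]' --grip '[0.1,0.1,0.1,0.1,0.1,0.1,0.1,0.1,0.1,0.1]'

```text
time_s: 43.55
eef_pos: [0.5013, -0.1791, 0.1257]
eef_rot: [0.0, 0.657, 0.754, -0.001]
wrist_force: [-5.3, -3.4, 9.0]
opening: 0.213
grasp_force: 61.0
```

```bash
python3 sl.py
```

```text
[ 0.50132059 -0.17905905  0.12566933] 0.21315524354844317 61.01832926273346 [-5.3 -3.4  9. ]
origin [ 0.56292509 -0.05790291]
[(-70, 18), (50, 38), (70, 183), (90, 221), (110, 227), (130, 47)]
```

Emit:
play_rows --xyz '[[-2.6,16.5,0],[-10.2,31.4,0],[-22.1,43.3,0],[-37,50.9,0],[-53.5,53.5,0],[-70,50.9,0],[-84.9,43.3,0],[-96.8,31.4,0],[-104.4,16.5,0],[-107,3,0]]' --rot '[[0,0,0],[0,0,0],[0,0,0],[0,0,0],[0,0,0],[0,0,0],[0,0,0],[0,0,0],[0,0,0],[0,0,0]]' --grip '[0.1,0.1,0.1,0.1,0.1,0.1,0.1,0.1,0.1,0.1]'

```text
time_s: 44.85
eef_pos: [0.5203, -0.2851, 0.1257]
eef_rot: [0.002, 0.657, 0.754, 0.001]
wrist_force: [4.7, 2.1, 6.0]
opening: 0.213
grasp_force: 60.7
```

Emit:
play_rows --xyz '[[0,-2,0],[0,-4,0],[0,-6,0],[0,-7,0],[0,-7,0],[0,-7,0],[0,-7,0],[0,-7,0],[0,-7,0],[0,-7,0]]' --rot '[[0,0,0],[0,0,0],[0,0,0],[0,0,0],[0,0,0],[0,0,0],[0,0,0],[0,0,0],[0,0,0],[0,0,0]]' --grip '[0.1,0.1,0.1,0.1,0.1,0.1,0.1,0.1,0.1,0.1]'

```text
time_s: 46.1
eef_pos: [0.5155, -0.2856, 0.1258]
eef_rot: [0.004, 0.657, 0.754, 0.002]
wrist_force: [12.1, 2.5, 0.9]
opening: 0.211
grasp_force: 60.2
```

```bash
python3 sl.py
```

```text
[ 0.51546359 -0.28555976  0.12580263] 0.21076366324504245 60.15354931354523 [12.1  2.5  0.9]
origin [ 0.56292509 -0.05790291]
[(-70, 23), (110, 84), (130, 228), (150, 237), (170, 151), (190, 22)]
```

The sledge is at the stop, around y +153, and the wheel is pressed on its end stop. Now I'll release, go round to the outside of the handle and push it over.

Emit:
play_rows --xyz '[[0,2,0],[0,2,0],[0,2,-25],[0,2,-60],[-15,2,-65],[-34,2,-65],[-34,2,-65],[-34,2,-40],[-34,2,-5],[-34,2,9]]' --rot '[[0,0,0],[0,0,0],[0,0,0],[0,0,0],[0,0,0],[0,0,0],[0,0,0],[0,0,0],[0,0,0],[0,0,0]]' --grip '[0.3,0.5,0.5,0.5,0.3,0,0,0,0,0]'

```text
time_s: 47.4
eef_pos: [0.5167, -0.3172, 0.1116]
eef_rot: [-0.003, 0.657, 0.754, 0.0]
wrist_force: [-0.3, 0.9, -0.2]
opening: 0.0
grasp_force: 0.0
```

Emit:
play_rows --xyz '[[8,0,0],[15,0,0],[21,0,0],[27,0,0],[33,0,0],[39,0,0],[45,0,0],[51,0,0],[57,0,0],[60,0,0]]' --rot '[[0,0,0],[0,0,0],[0,0,0],[0,0,0],[0,0,0],[0,0,0],[0,0,0],[0,0,0],[0,0,0],[0,0,0]]' --grip '[0,0,0,0,0,0,0,0,0,0]'

```text
time_s: 48.65
eef_pos: [0.5103, -0.2589, 0.1152]
eef_rot: [-0.0, 0.657, 0.754, 0.0]
wrist_force: [-0.4, -0.8, 0.7]
opening: 0.003
grasp_force: 0.0
```

Emit:
play_rows --xyz '[[0,0,-30],[0,0,-70],[10,0,-105],[15,0,-105],[15,0,-105],[15,0,-105],[15,0,-105],[15,0,-105],[15,0,-105],[15,0,-105]]' --rot '[[0,0,0],[0,0,0],[0,0,0],[0,0,0],[0,0,0],[0,0,0],[0,0,0],[0,0,0],[0,0,0],[0,0,0]]' --grip '[0,0,0,0,0,0,0,0,0,0]'

```text
time_s: 49.9
eef_pos: [0.5084, -0.2446, 0.2202]
eef_rot: [-0.0, 0.657, 0.754, -0.0]
wrist_force: [0.5, 0.4, -0.1]
opening: 0.003
grasp_force: 0.0
```

```bash
python3 up.py; python3 wh.py
```

```text
[ 0.50838386 -0.24459755  0.22024712] [-8.71508842e-06  6.57060185e-01  7.53838121e-01 -2.21321068e-05] 49.9
tip z pct [-38.4 -24.9 -22.8 -21.1]
tips mean [ 10.06265407  -0.19919508 -24.7824161 ]
2500
0.105 2499 [ 0.5126 -0.2579  0.1101] [ 0.498 -0.311  0.105] [ 0.536 -0.22   0.115]
0.115 1 [ 0.5092 -0.2283  0.1152] [ 0.509 -0.228  0.115] [ 0.509 -0.228  0.115]
[ 0.50838833 -0.24457369  0.22028247] [ 4.38895270e-06  6.57059358e-01  7.53838843e-01 -7.24745176e-06] 49.95
tip z pct [-38.4 -25.1 -22.6 -21.3]
tips mean [ 10.06832825  -0.16259587 -24.82499191]
black 1580 [ 0.51047352 -0.24550497  0.11120831] [[ 0.49976606 -0.27056216  0.10616247]
 [ 0.52118912 -0.2225012   0.11403248]]
511.1806945800781 -249.27505493164062 19.651214599609375 55.67511749267578 7.602488040924072
wheel 7584 ((511.0019836425781, -245.19317626953125), 59.66223907470703) 0.08555818236699742
```

The handle folded flat, matching its starting pose. I'll give it a light confirming press, then retreat.

Emit:
play_rows --xyz '[[6,0,40],[6,0,90],[6,0,115],[6,0,124],[6,0,128],[6,0,130],[6,0,131],[6,0,131],[6,0,131],[6,0,131]]' --rot '[[0,0,0],[0,0,0],[0,0,0],[0,0,0],[0,0,0],[0,0,0],[0,0,0],[0,0,0],[0,0,0],[0,0,0]]' --grip '[0,0,0,0,0,0,0,0,0,0]'

```text
time_s: 51.25
eef_pos: [0.5102, -0.2374, 0.0937]
eef_rot: [0.002, 0.657, 0.754, 0.002]
wrist_force: [-2.2, 12.4, 20.2]
opening: 0.003
grasp_force: 10.3
```

Emit:
play_rows --xyz '[[0,0,-30],[0,0,-80],[0,0,-130],[0,0,-150],[0,0,-150],[0,0,-150],[40,-30,-150],[80,-60,-150],[80,-60,-150],[80,-60,-150]]' --rot '[[0,0,0],[0,0,0],[0,0,0],[0,0,0],[0,0,0],[0,0,0],[0,0,0],[0,0,0],[0,0,0],[0,0,0]]' --grip '[0,0,0,0,0,0,0,0,0,0]'

```text
time_s: 52.5
eef_pos: [0.4373, -0.1677, 0.2388]
eef_rot: [-0.0, 0.657, 0.754, -0.0]
wrist_force: [-0.3, -0.1, -0.1]
opening: 0.002
grasp_force: 0.0
```

```bash
python3 sl.py; python3 wh.py | grep -A2 black
python3 - <<'E'
from h import *
t=vision.camera("top");K=t["camera_matrix"];im=t["color"]
g=cv2.resize(im,None,fx=4,fy=4,interpolation=cv2.INTER_CUBIC);m=(g.min(2)>190).astype(np.uint8)
for k in cv2.findContours(m,cv2.RETR_EXTERNAL,cv2.CHAIN_APPROX_NONE)[0]:
    u=k[:,0].mean(0)/4
    if cv2.contourArea(k)>800 and 115<u[0]<190 and 205<u[1]<300:
        w=np.array([world(t,(p[0]-1.5)/4,(p[1]-1.5)/4,.022)[:2]*1000 for p in k[:,0]],np.float32);print("tray",u.round(),cv2.minAreaRect(w))
d=t["depth"];v,u=np.mgrid[0:480,0:640]
P=np.stack([(u-K[0,2])/K[0,0]*d,(v-K[1,2])/K[1,1]*d,d],-1)@t["extrinsics"][:3,:3].T+t["extrinsics"][:3,3]
for x,y in((.5746,.336),(.57,.2735),(.491,.342),(.486,.281),(.4557,.092)):
    k=np.hypot(P[...,0]-x,P[...,1]-y)<.01;print(x,y,np.percentile(P[k][:,2],[5,50,95]).round(4))
E
```

```text
[ 0.43729832 -0.16768655  0.23876462] 0.0021553407493359656 0.0 [-0.3 -0.1 -0.1]
origin [ 0.56292509 -0.05790291]
[(-70, 17), (110, 72), (130, 219), (150, 236), (170, 146), (190, 18)]
black 1021 [ 0.50881502 -0.24487017  0.11093554] [[ 0.49878076 -0.27082078  0.10416335]
 [ 0.51985041 -0.22184956  0.11410722]]
511.30133056640625 -261.89605712890625 20.834150314331055 81.86507415771484 5.794456481933594
tray [136. 270.] ((495.6768493652344, 342.2327575683594), (41.4605827331543, 29.827362060546875), 84.82343292236328)
tray [153. 254.] ((532.9970092773438, 302.8525695800781), (41.580177307128906, 29.381776809692383), 81.87386322021484)
tray [166. 237.] ((573.8213500976562, 273.6927795410156), (41.88315200805664, 29.517210006713867), 83.08844757080078)
tray [141. 235.] ((578.5859985351562, 334.97833251953125), (41.298423767089844, 29.6354923248291), 86.58331298828125)
0.5746 0.336 [0.0079 0.0235 0.0277]
0.57 0.2735 [0.0086 0.0226 0.029 ]
0.491 0.342 [0.0135 0.0223 0.0262]
0.486 0.281 [-0.0008  0.0035  0.0093]
0.4557 0.092 [0.1415 0.1459 0.1502]
```

Run:
```python
from h import *
t=vision.camera("top");K=t["camera_matrix"]
d=t["depth"];v,u=np.mgrid[0:480,0:640]
P=np.stack([(u-K[0,2])/K[0,0]*d,(v-K[1,2])/K[1,1]*d,d],-1)@t["extrinsics"][:3,:3].T+t["extrinsics"][:3,3]
for x,y in((.533,.303),(.533,.290),(.533,.316),(.525,.303),(.541,.303),(.5738,.2737)):
    k=np.hypot(P[...,0]-x,P[...,1]-y)<.006;print(x,y,np.median(P[k][:,2]).round(4))
for n in range(1):print(blocks(t)[:3])
```

```text
0.533 0.303 0.0217
0.533 0.29 0.022
0.533 0.316 0.0233
0.525 0.303 0.0223
0.541 0.303 0.0233
0.5738 0.2737 0.0227
[]
```

All four blocks lie flat in the tray. One was knocked aside after I placed it, but it is still clear of the others. The oiler is back up, the sledge is parked and the handle is folded, so I'm handing in.

```bash
python3 -c "
from bench import ctrl
print(ctrl.hand_in())"
```

```text
the job is handed in; nothing more can be done
None
```

The job is handed in at about 53 s: all four blocks lie flat in the tray, the oiler was pressed to its stop and came back up, the sledge is against its left-hand stop, and the crank handle is folded down in the keeper; I got no verdict back.

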